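Load the pop-up plank dispenser

TASK

Load the leaning pop-up dispenser: put the yellow plank in first and then the blue plank on top of it, pressing each one squarely down onto the sprung platform until both red catches snap over it and it stays down after you let go. Press gently, without ramming anything, and leave the other toys where they are.

Things in the scene. Friction and masses are not known exactly. Their poses are not given: they have to be found in the camera images.
- yellow_plank: yellow plank, a solid yellow plastic slab 54 x 120 x 26 mm (x, y, z), 0.07 to 0.14 kg, lying flat on the bench at the start; origin at its centre, x across the 54 mm width (the way to grip it), y along its 120 mm length, z through its 26 mm thickness. It is the same either way round.
- blue_plank: blue plank, a solid blue plastic slab 54 x 120 x 26 mm (x, y, z), 0.07 to 0.14 kg, lying flat on the bench at the start; origin at its centre, x across the 54 mm width (the way to grip it), y along its 120 mm length, z through its 26 mm thickness. It is the same either way round.
- dispenser: the whole fixed toy dispenser on its wooden foot (150 x 190 x 10 mm) with all its moving parts; origin under the centre of the foot on the bench, z up, x away from the robot at yaw 0. It cannot be shoved.
- well: white well of the dispenser, fixed, leaning 30 degrees, mouth facing up and back to the robot's side (turned with the foot). Origin: centre of the mouth at the rim, 112 mm above the bench; z along the well's axis out of the mouth, x up the slope away from the robot, y along the long side. Inside 60 (x) by 126 mm (y), walls 5 mm; lips flare from 4 mm below the rim to 7 mm above it, except at the finger notches (see rim_notch).
- rim_notch (a point): middle of the finger notch in the well's far long wall (x = 30 mm of the well, at the rim); the near long wall has the same. Notches are 72 mm wide, 14 mm deep below the rim, without lip, so fingers holding a plank's sides can enter there.
- catch_left (a point): nose tip of the red spring catch at the well's +y end (the -y end has its mirror image). The nose sticks 8 mm into the well, flat underside 18 mm below the rim (this point), sloped top rising from 15 mm below the rim to the rim at the wall. A plank set in the mouth rests on both slopes, underside 6 to 10 mm below the rim. Pressed on (a few N) it spreads them; they snap over its top 18 mm below the rim.
- platform_rest (a point): centre of the top of the green sprung platform when the well is empty, 22 mm below the rim (this point does not move). It pushes up with about 3 N, and 0.15 N more per mm sunk. It must sink 22 mm for the first plank, 48 mm for the second (which presses the first down); hard stop at 58 mm. A caught plank's centre is 31 mm below the rim, the one under it 57 mm; one not caught springs back up.
- helicopter: bystander: red plastic toy helicopter 170 mm long with 170 mm rotor, 97 mm tall; origin under its middle
- abacus: bystander: wooden abacus frame 200 mm wide (y), 70 mm deep, 152 mm tall with coloured beads; origin under its middle
- snow_globe: bystander: glass snow-globe shell on a dark foot, 90 mm across, 99 mm tall; origin under its middle
- shovel: bystander: orange plastic toy shovel 190 mm long lying flat, 16 mm tall; origin at its middle on the bench

How it is judged (in metres and radians):
On the way:
1. the yellow plank alone is caught under both catches and let go: its centre 28.5 to 36 mm below the rim, within 8 mm of the well's axis, square to within 5 degrees (z of yellow_plank in the frame of well between -0.036 and -0.0285 m and x of yellow_plank in the frame of well between -0.008 and 0.008 m and y of yellow_plank in the frame of well between -0.008 and 0.008 m and angle between the z axis of yellow_plank and the z axis of well, either way round below 0.09 rad and contact force between the fingers and yellow_plank below 0.3 N and linear speed of yellow_plank below 0.02 m/s), for 0.3 s.
At the end, for the whole second after the job is handed in: both planks rest in the well, let go: the blue one caught under both catches (centre 28.5 to 36 mm below the rim along the well's axis), the yellow one beneath it (centre 53 to 64 mm below the rim), each within 8 mm of the axis sideways and square to the well within 5 degrees (z of yellow_plank in the frame of well between -0.064 and -0.053 m and x of yellow_plank in the frame of well between -0.008 and 0.008 m and y of yellow_plank in the frame of well between -0.008 and 0.008 m and angle between the z axis of each of yellow_plank, blue_plank and the z axis of well, either way round below 0.09 rad and z of blue_plank in the frame of well between -0.036 and -0.0285 m and x of blue_plank in the frame of well between -0.008 and 0.008 m and y of blue_plank in the frame of well between -0.008 and 0.008 m and linear speed of each of yellow_plank, blue_plank below 0.02 m/s); the robot touches nothing.
It fails at once if a bystander toy is moved more than 25 mm (distance of any of helicopter, abacus, snow_globe, shovel from where it was at the start of the episode above 0.025 m).
It fails at once if a plank is rammed: more than 35 N between it and the dispenser (contact force between any of yellow_plank, blue_plank and dispenser above 35 N).
It also fails if it takes over 72 s, if anything falls off the work surface, if the arm or the gripper's body presses on something with over 40 N, if the wrist force passes 120 N, or if a joint passes its speed limit or range.

ROBOT

A 6-joint arm with a two-finger parallel gripper is mounted at the origin on the work surface. World frame = base frame: x ahead of the robot, y to its left, z up, the work surface at z = 0. Lengths are in m, angles in degrees, forces in N, time in s.
With the tool pointing down it reaches from about 0.35 to 0.875 m from the base axis. Payload 4.2 kg.
Tool frame: the origin (TCP) lies midway between the tips of the shut fingers; the grasp point (between the pads) lies 19 mm behind it; z points along the fingers, y is the line along which they close (so a half turn about z gives the same grasp; the last joint's range is limited). The gripper opens to 87 mm and grips with 3 to 60 N. Pads are 19 mm wide; open, the fingers measure 117 mm over their backs; the gripper's body (75 mm by 190 mm) begins 51 mm behind the grasp point.
Start: joints at [-56.975, 22.042, 0.453, 0, -68.411, -14.817], TCP at [0.195, -0.594, 0.223] pointing down, gripper open.
Joint ranges: [-179.83, 179.83], [-69.29, 118.12], [-61.27, 80.66], [-181.25, 117.63], [-171.15, -9.14], [-177.46, 177.46]. Speed limits (degrees/s): [159.86, 159.86, 180, 180, 180, 180].

INTERFACE

Orientations are given as a 3x3 rotation matrix whose columns are the frame's x, y, z axes.
In Python, from station import r, cams gives the robot as it stands.
- The arm moves only by the tool play_rows, never from a script. Its argument "commands" is text: rows parted by semicolons, each of 6 numbers parted by spaces: the shift along the world's x, y, z normalised to -1 to 1, where 1 is 30 mm, then the turn, a rotation vector about the world's x, y, z normalised to -1 to 1, where 1 is 0.15 rad. A call has 1 to 20 rows; each row shifts and turns the commanded pose from where the row before left it; what a row does not reach is not made up. A row lasts 1/10 s, in which the tool goes at most 50 mm and 8.59 degrees, less where a joint would pass 70% of its speed; a pose out of reach is approached as far as the arm can. A call with a number of a shift or a turn outside -1 to 1 is refused whole. A call with a gripper value outside its range is refused whole. "grip" is the finger opening in mm, from 0 to 87, set as the call begins (left out, the last holds). The fingers move at their own pace and stop on an object; the grip force is fixed at half the most. Time passes only in rows, so rows that do not move let the fingers close. It gives the time, the measured TCP pose, the force, the opening and the grip force at its end, in the units of the state.
- r.sense(): the state, without advancing time (a new reading comes with each control period).
- cams.capture(name): name is "scene" or "top"; returns (picture, depth): 400x640x3 uint8, blue, green, red; 400x640 float32, m along the optical axis (not along the pixel's ray), 0 where there is no reading.
- cams.camera_info(name): a dict with "mtx" (3x3 intrinsics, pixels), "k1" (the pictures are not rectified: a ray, as slopes to the right and down, at radius r is drawn at 1 + k1 r^2 times it, then the intrinsics apply), "R" (3x3) and "t" (3): a world point X has camera coordinates R X + t. Camera axes: x right, y down, z forward; pixel columns grow to the right and rows downward; lengths in m; the calibration is good to about 2 mm. A picture is of the moment at which its call begins. camera_info takes no time and is no camera call.
- r.finish_job(): hands the job in; it is judged then, once.
The state is a dict: "time_s": time; "joints": joint angles; "joint_velocities": joint speeds; "effort": joint torques, N m; "tcp_pos": TCP position; "ee_rot": TCP orientation; "wrist_force": force on the tool from outside, world axes, zero at the start; "moment": the same for the moment, N m; "gripper_width": opening from 0.0 (shut) to 1.0 (fully open); "gripper_force": force on a finger pad.
Only numpy, scipy, OpenCV 4.12 (cv2) and the standard library are available. Lean on these libraries where they do the work, as an engineer would, in place of code of your own. Each camera call takes 0.05 s, during which the arm holds its last target. There are 200 camera calls.

## Working session

There is one attempt and no reset: what is moved stays moved. The work goes in short steps, Python scripts to look and compute and a tool call to move; the robot and the scene stay as the last step left them, time stands still between calls to the robot, and variables do not carry over. Pictures are saved under pics/ and viewed, at most 10 in all, crops included, and the job is handed in when it is done.

Besides the shell and the picture viewer there is one more tool, called after "Request:" by a JSON object that holds its "method" and its "body". play_rows: Moves the arm, as the interface text tells. Scaled input: -1 to 1 covers 30 mm each way for a shift and 0.15 rad each way for a turn. Its arguments: {"type":"object","properties":{"commands":{"type":"string"},"grip":{"type":"number"}},"required":["commands"]}

```bash
ls; mkdir -p pics
cat > h.py <<'E'
import numpy as np,cv2
from station import r,cams
def cap(n):
    im,d=cams.capture(n); return im,d,cams.camera_info(n)
def pts(uv,d,ci):
    """pixels (N,2) with depth d (N) -> world"""
    K=np.array(ci["mtx"],float);uv=np.asarray(uv,float).reshape(-1,2)
    q=cv2.undistortPoints(uv.reshape(-1,1,2),K,np.array([ci["k1"],0,0,0,0.])).reshape(-1,2)
    c=np.c_[q,np.ones(len(q))]*np.asarray(d).reshape(-1,1)
    return (c-np.array(ci["t"]).ravel())@np.array(ci["R"])
def onz(uv,z,ci):
    R=np.array(ci["R"]);o=-R.T@np.array(ci["t"]).ravel()
    p=pts(uv,np.ones(len(np.asarray(uv).reshape(-1,2))),ci)-o
    return o+p*((z-o[2])/p[:,2])[:,None]
def mask(im,lo,hi):
    return cv2.inRange(cv2.cvtColor(im,cv2.COLOR_BGR2HSV),lo,hi)
def mpts(m,d,ci):
    v,u=np.nonzero((m>0)&(d>0)); return pts(np.c_[u,v],d[v,u],ci),np.c_[u,v]
E
python3 - <<'E'
from h import *
for n in("top","scene"):
    im,d,ci=cap(n);cv2.imwrite(f"pics/{n}0.png",im);np.savez(f"{n}0.npz",im=im,d=d)
    R=np.array(ci["R"]);print(n,(-R.T@np.array(ci["t"]).ravel()).round(3),R[2].round(2),(d>0).mean())
s=r.sense();print(s)
E
```

```text
pics
top [ 0.489 -0.004  1.437] [ 0.07  0.02 -1.  ] 0.99609375
scene [ 1.567 -0.08   1.093] [-0.71  0.08 -0.7 ] 0.99612890625
{'time_s': 0.1, 'joints': array([-5.69753495e+01,  2.20864943e+01,  3.89588507e-01, -2.34737119e-02,
       -6.84101197e+01, -1.48190382e+01]), 'joint_velocities': array([ 0.00238534, -0.10295295,  0.21644619,  0.11992347, -0.01580506,
        0.00929988]), 'effort': array([-4.06751878e-04, -3.91688490e+01,  1.87936270e+01,  4.23195809e+00,
        1.34389472e-02, -8.06993648e-05]), 'tcp_pos': array([ 0.19514613, -0.59321271,  0.22158582]), 'ee_rot': array([[-9.49988614e-01, -3.12283758e-01, -6.98612014e-04],
       [-3.12284520e-01,  9.49986964e-01,  1.77374676e-03],
       [ 1.09760004e-04,  1.90320494e-03, -9.99998183e-01]]), 'wrist_force': array([-0.30961687,  0.18892359,  0.25734495]), 'moment': array([ 0.02239192, -0.02189833, -0.05012022]), 'gripper_force': 0.0, 'gripper_width': 1.0007173508963454}
```

View pics/top0.png

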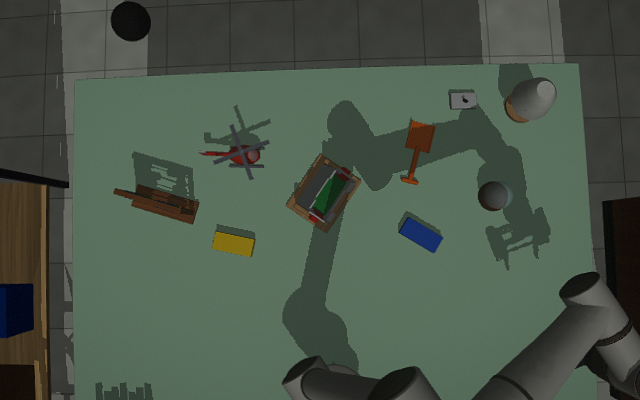

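View pics/scene0.png

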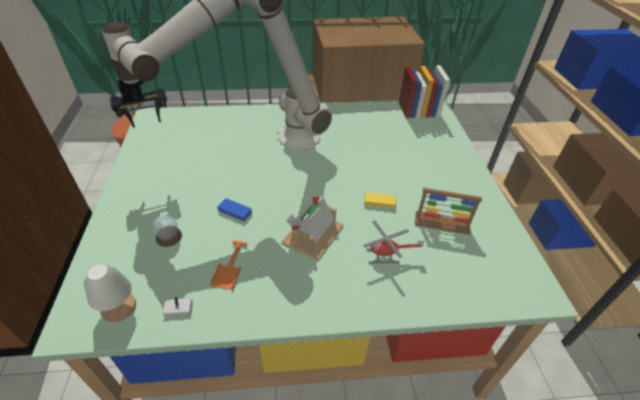

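The top view shows the yellow plank at (234,243), the blue plank at (420,234) and the dispenser at (324,192). The red catches are near (318,217) and (347,178), and the well leans towards the lower right. The bystanders are clear of the work.

Run:
```python
from h import *
for n in("top","scene"):
    z=np.load(n+"0.npz");im,d=z["im"],z["d"];ci=cams.camera_info(n)
    for c,lo,hi in(("yel",(20,120,60),(35,255,255)),("blue",(105,120,40),(130,255,255))):
        P,uv=mpts(mask(im,lo,hi),d,ci)
        k=(P[:,0]>.2)&(P[:,0]<.8)&(abs(P[:,1])<.32)&(P[:,2]>.018)&(P[:,2]<.04)
        q=onz(uv[k],.026,ci)[:,:2].astype(np.float32)
        (c0,wh,a)=cv2.minAreaRect(q*1000);print(n,c,k.sum(),P[k,2].mean().round(4),np.round(c0,1),np.round(wh,1),round(a,1), np.median(q,0)*1000)
    P,uv=mpts(np.full(im.shape[:2],255,np.uint8),d,ci)
    for c,rng in(("green",[((45,150,30),(80,255,255))]),("red",[((0,150,60),(6,255,255)),((174,150,60),(180,255,255))])):
        m=sum(mask(im,*x).astype(int) for x in rng)>0
        P,uv=mpts(m,d,ci);k=(abs(P[:,0]-.57)<.14)&(abs(P[:,1]-.02)<.12)&(P[:,2]>.015)&(P[:,2]<.16)
        P=P[k];print(n,c,len(P))
        if c=="green" and len(P)>20:
            c0=P.mean(0);_,s,V=np.linalg.svd(P-c0);print(c0.round(4),V.round(3).tolist(),s/len(P)**.5)
        if c=="red" and len(P)>8:
            _,l,cc=cv2.kmeans(P.astype(np.float32),2,None,(3,30,1e-5),5,2)
            print(cc.round(4).tolist(),np.bincount(l.ravel()),[P[l.ravel()==i].max(0).round(3).tolist() for i in(0,1)])
a=np.load("top0.npz")["im"][130:250,260:390];b=np.load("scene0.npz")["im"][180:270,260:360]
cv2.imwrite("pics/crop.png",np.hstack([cv2.resize(a,(433,400)),cv2.resize(b,(360,400))[:, :360]]))
```

```text
top yel 573 0.0263 [465.2 276.4] [102.1  53.8] 76.7 [465.48618 272.84048]
top blue 710 0.0265 [ 478.5 -271.1] [118.9  54.3] 57.3 [ 479.8036  -268.81622]
top green 415
[0.5993 0.0011 0.0943] [[-0.81, 0.587, 0.003], [0.506, 0.696, 0.51], [-0.298, -0.415, 0.86]] [0.03092613 0.01427348 0.002467  ]
top red 69
[[0.5329999923706055, 0.040300000458955765, 0.10559999942779541], [0.6644999980926514, -0.05380000174045563, 0.1054999977350235]] [48 21] [[0.544, 0.054, 0.12], [0.671, -0.046, 0.111]]
scene yel 262 0.0284 [467.9 275.7] [95.9 63. ] 79.9 [467.76367 274.52057]
scene blue 338 0.0283 [ 482.9 -270.7] [121.6  59.4] 57.4 [ 482.91284 -268.31818]Traceback (most recent call last):
  File "<stdin>", line 12, in <module>
  File "h.py", line 18, in mpts
    v,u=np.nonzero((m>0)&(d>0)); return pts(np.c_[u,v],d[v,u],ci),np.c_[u,v]
                                        ~~~^^^^^^^^^^^^^^^^^^^^^^
  File "h.py", line 8, in pts
    q=cv2.undistortPoints(uv.reshape(-1,1,2),K,np.array([ci["k1"],0,0,0,0.])).reshape(-1,2)
      ~~~~~~~~~~~~~~~~~~~^^^^^^^^^^^^^^^^^^^^^^^^^^^^^^^^^^^^^^^^^^^^^^^^^^^^
cv2.error: OpenCV(4.12.0) /io/opencv/modules/calib3d/src/undistort.dispatch.cpp:347: error: (-215:Assertion failed) CV_IS_MAT(_src) && CV_IS_MAT(_dst) && (_src->rows == 1 || _src->cols == 1) && (_dst->rows == 1 || _dst->cols == 1) && _src->cols + _src->rows - 1 == _dst->rows + _dst->cols - 1 && (CV_MAT_TYPE(_src->type) == CV_32FC2 || CV_MAT_TYPE(_src->type) == CV_64FC2) && (CV_MAT_TYPE(_dst->type) == CV_32FC2 || CV_MAT_TYPE(_dst->type) == CV_64FC2) in function 'cvUndistortPointsInternal'
```

```bash
sed -i 's/uv=np.asarray(uv,float)/uv=np.ascontiguousarray(uv,float)/' h.py
cat >> h.py <<'E'
def wellR(yaw,lean=30):
    y=np.radians(yaw);l=np.radians(lean);c,s=np.cos(y),np.sin(y)
    return np.array([[np.cos(l)*c,-s,-np.sin(l)*c],[np.cos(l)*s,c,-np.sin(l)*s],[np.sin(l),0,np.cos(l)]])
E
python3 - <<'E'
from h import *
z=np.load("top0.npz");im,d=z["im"],z["d"];ci=cams.camera_info("top")
P,uv=mpts(mask(im,(20,120,60),(35,255,255)),d,ci)
k=(abs(P[:,0]-.46)<.15)&(abs(P[:,1]-.28)<.12)&(P[:,2]>.018)&(P[:,2]<.04)
print(cv2.minAreaRect(onz(uv[k],.026,ci)[:,:2].astype(np.float32)*1000))
R=wellR(54.2);O=np.array([.592,-.005,.112])
P,uv=mpts(np.full(im.shape[:2],255,np.uint8),d,ci);W=(P-O)@R*1000
hsv=cv2.cvtColor(im,cv2.COLOR_BGR2HSV)[uv[:,1],uv[:,0]]
k=(abs(W[:,0])<60)&(abs(W[:,1])<95)&(W[:,2]>-30)&(W[:,2]<15)&(P[:,2]>.03)
# z map in well frame
H=np.full((24,13),-99)
for x,y,zz in W[k]:
    i,j=int((y+84)//7),int((x+45.5)//7)
    if 0<=i<24 and 0<=j<13:H[i,j]=max(H[i,j],round(zz))
print(H)
t=k&(W[:,2]>1)
for nm,s in(("ends",abs(W[:,0])<20),("sides",(abs(W[:,1])>40)&(abs(W[:,1])<56))):
    a=W[t&s];print(nm,len(a),a.min(0),a.max(0))
f=(abs(W[:,0])<200)&(abs(W[:,1])<150)&(P[:,2]>.004)&(P[:,2]<.02)&(hsv[:,0]<25)&(hsv[:,1]>80)&(np.linalg.norm(P[:,:2]-O[:2],axis=1)<.16)
q=onz(uv[f],.01,ci)[:,:2].astype(np.float32)*1000;print(f.sum(),cv2.minAreaRect(q))
a=im[130:250,260:390]
cv2.imwrite("pics/crop.png",cv2.resize(a,(650,600),interpolation=2))
E
```

```text
((467.3392028808594, 284.75836181640625), (119.29866790771484, 53.81981658935547), 76.49796295166016)
[[  2 -99  10   9   9   6  10  11  10   6  10 -99 -99]
 [-99  11  10  11  14  13  12  10  12  10  12  10 -99]
 [  5  15   5  -3   2   2   3   3   5   2   1  12 -99]
 [ 10   9  -1 -16  -8  -7  -8  -9 -10 -99 -19  11 -99]
 [ 12   9 -15 -18 -17 -17 -17 -18 -18 -17   3  11 -99]
 [  9  14  -2 -19 -17 -17 -15 -18 -19 -17  -9  10  12]
 [  4 -10 -13 -14 -18 -16 -17 -16 -16 -15 -12   8 -99]
 [-99 -12  -8 -19 -18 -18 -17 -17 -18 -18 -11 -11 -99]
 [-99 -13 -10 -14 -15 -14 -16 -17 -18 -18 -10  -8 -99]
 [-99  -7 -13 -18 -17 -19 -16 -18 -16 -17 -12 -11 -99]
 [-99 -11 -18 -15 -16 -17 -16 -19 -18 -16 -13  -8 -99]
 [-99 -10 -18 -17 -17 -19 -18 -13 -16 -16  -9  -9 -99]
 [-15  -9  -6 -17 -20 -18 -16 -18 -18 -15 -11 -12 -99]
 [-99  -9 -19 -18 -15 -17 -16 -19 -15 -17 -12 -10 -99]
 [-99  -8 -17 -17 -15 -17 -18 -18 -19 -16 -11 -12 -99]
 [-99 -13  -9 -16 -19 -18 -17 -14 -17 -19  -8  -8 -99]
 [ 12   7  -9 -16 -17 -17 -19 -14 -16 -18 -10  12 -99]
 [  9  13   4 -16 -17 -16 -19 -16 -21 -14 -12  11 -99]
 [  9  11   1 -17 -16 -16 -21 -17 -17 -14  -9  14  12]
 [  8  10  -1 -13  -2  -6  -7  -4  -4 -99  -8  11 -99]
 [-99   7   9   9   9   5   9   6  12   9  10  10 -99]
 [-99  11  11  13  12  11   9  11  13  11  11  11 -99]
 [-99 -99 -99 -17  -9  -3  -4  -2 -12 -99 -99 -99 -99]
 [-99 -99 -99 -99  -6  -4  -4  -6 -99 -99 -99 -99 -99]]
ends 99 [-19.92187004 -79.59900485   1.13149299] [19.6324476  68.67790296 13.87725621]
sides 68 [-43.7375953  -55.76361759   1.14883281] [40.03513725 55.59007257 14.02686222]
923 ((611.6463623046875, 13.296600341796875), (148.15371704101562, 188.69940185546875), 54.46282196044922)
```

View pics/crop.png

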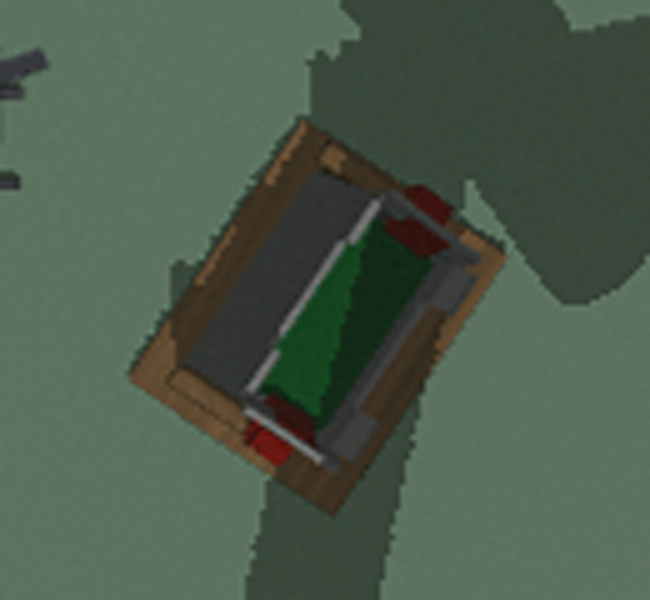

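The dispenser comes out at yaw 54.3°, with the mouth centre near (594, -11, 112) mm. The yellow plank is at (467, 285) with its long axis at 76.5°, and the blue one is at (478.5, -271) with its long axis at 57.3°. I'll move to yellow first.

Request:
{"method": "play_rows", "body": {"commands": "0.6 1 0 0 0 0.45;0.6 1 0 0 0 0.45;0.6 1 0 0 0 0.45;0.6 1 0 0 0 0.45;0.6 1 0 0 0 0.45;0.6 1 0 0 0 0.45;0.6 1 0 0 0 0.45;0.6 1 0 0 0 0.45;0.6 1 0 0 0 0.45;0.6 1 0 0 0 0.45;0.6 1 0 0 0 0.45;0.6 1 0 0 0 0.45;0.6 1 0 0 0 0.45;0.6 1 0 0 0 0.45;0.6 1 0 0 0 0.45;0 1 0 0 0 0;0 1 0 0 0 0;0 1 0 0 0 0;0 1 0 0 0 0;0 1 0 0 0 0", "grip": 87}}

```text
time_s: 2.1
tcp_pos: [0.4648, 0.0075, 0.2222]
ee_rot: [[-0.238, -0.971, -0.001], [-0.971, 0.238, -0.0], [0.0, 0.001, -1.0]]
wrist_force: [0.5, 1.2, 0.4]
gripper_width: 1.001
gripper_force: 0.0
```

Request:
{"method": "play_rows", "body": {"commands": "0 1 -0.2 0 0 0;0 1 -0.2 0 0 0;0 1 -0.2 0 0 0;0 1 -0.3 0 0 0;0 1 -0.4 0 0 0;0 1 -0.6 0 0 0;0 1 -0.6 0 0 0;0 1 -0.6 0 0 0;0 0.8 -0.6 0 0 0;0 0.5 -0.3 0 0 0;0 0 0 0 0 0;0 0 0 0 0 0"}}

```text
time_s: 3.3
tcp_pos: [0.4652, 0.285, 0.1026]
ee_rot: [[-0.238, -0.971, -0.0], [-0.971, 0.238, -0.001], [0.001, 0.0, -1.0]]
wrist_force: [1.1, -0.4, 0.4]
gripper_width: 0.999
gripper_force: 0.0
```

```bash
cat >> h.py <<'E'
from scipy.spatial.transform import Rotation as Ro
def Rt(zdir,ydir):
    z=np.array(zdir,float);z/=np.linalg.norm(z);y=np.array(ydir,float);y-=z*(y@z);y/=np.linalg.norm(y)
    return np.c_[np.cross(y,z),y,z]
def delta(pos,R):
    s=r.sense();dp=(np.array(pos)-s["tcp_pos"])/.03
    dr=Ro.from_matrix(R@s["ee_rot"].T).as_rotvec()/.15
    print("t",round(s["time_s"],2),"tcp",(s["tcp_pos"]*1000).round(1),"F",s["wrist_force"].round(1),"g",round(s["gripper_width"]*87,1),round(float(s["gripper_force"]),1))
    print("shift units",dp.round(3),"turn units",dr.round(3))
def down(a): a=np.radians(a);return Rt([0,0,-1],[np.cos(a),np.sin(a),0])
O=np.array([.5941,-.0111,.112]);WR=wellR(54.3)
def ins(depth,dx=0,dy=0,ang=0): # TCP pose along well, depth mm (+ out), ang 0: tool y=-well x ; 90: tool y=well y
    p=O+WR@np.array([dx,dy,depth])/1000
    return p,Rt(-WR[:,2],-WR[:,0] if ang==0 else WR[:,1])
E
python3 - <<'E'
from h import *
delta([.4673,.2848,.011],down(166.5))
E
```

```text
t 3.3 tcp [465.2 285.  102.6] F [ 1.1 -0.4  0.4] g 86.9 0.0
shift units [ 0.069 -0.007 -3.054] turn units [ 0.004 -0.003  0.031]
```

Request:
{"method": "play_rows", "body": {"commands": "0.07 0 -0.6 0 0 0.03;0 0 -0.6 0 0 0;0 0 -0.6 0 0 0;0 0 -0.6 0 0 0;0 0 -0.4 0 0 0;0 0 -0.25 0 0 0;0 0 0 0 0 0"}}

```text
time_s: 4.0
tcp_pos: [0.4673, 0.2847, 0.0107]
ee_rot: [[-0.235, -0.972, -0.001], [-0.972, 0.235, -0.001], [0.001, 0.001, -1.0]]
wrist_force: [-0.0, 0.7, 0.6]
gripper_width: 0.996
gripper_force: 0.0
```

Request:
{"method": "play_rows", "body": {"commands": "0 0 0 0 0 0;0 0 0 0 0 0;0 0 0 0 0 0;0 0 0 0 0 0;0 0 0 0 0 0;0 0 0 0 0 0;0 0 0 0 0 0;0 0 0 0 0 0", "grip": 40}}

```text
time_s: 4.8
tcp_pos: [0.4673, 0.2854, 0.0113]
ee_rot: [[-0.234, -0.972, -0.0], [-0.972, 0.234, 0.0], [-0.0, 0.0, -1.0]]
wrist_force: [-1.4, 0.9, 2.9]
gripper_width: 0.616
gripper_force: 30.0
```

Request:
{"method": "play_rows", "body": {"commands": "0 0 0.2 0 0 0;0 0 0.5 0 0 0;0 0 1 0 0 0;0 0 1 0 0 0;0 0 1 0 0 0;0 0 1 0 0 0;0 0 1 0 0 0;0 0 1 0 0 0;0 0 0.5 0 0 0;0 0 0 0 0 0"}}

```text
time_s: 5.8
tcp_pos: [0.4684, 0.286, 0.2297]
ee_rot: [[-0.234, -0.972, 0.004], [-0.972, 0.234, 0.004], [-0.005, -0.003, -1.0]]
wrist_force: [-0.3, 0.4, -2.4]
gripper_width: 0.612
gripper_force: 30.0
```

Run:
```python
from h import *
delta(*ins(80))
im,d,ci=cap("top");cv2.imwrite("pics/held.png",cv2.resize(im[150:330,130:400],(800,533)))
P,uv=mpts(mask(im,(20,120,60),(35,255,255)),d,ci);k=(P[:,2]>.15)&(P[:,2]<.3);print(k.sum(),P[k].mean(0))
print(cv2.minAreaRect(onz(uv[k],.222,ci)[:,:2].astype(np.float32)*1000))
```

```text
t 5.8 tcp [468.4 286.  229.7] F [-0.3  0.4 -2.4] g 53.3 30.0
shift units [  3.412 -10.987  -1.613] turn units [ 1.25  -3.457  7.695]
357 [0.46136578 0.24915954 0.2441691 ]
((461.9938049316406, 258.1416015625), (53.70778274536133, 53.878353118896484), 77.33936309814453)
```

Request:
{"method": "play_rows", "body": {"commands": "0.2 -0.5 0 0.05 -0.15 0.35;0.3 -1 0 0.12 -0.35 0.77;0.3 -1 0 0.12 -0.35 0.77;0.3 -1 0 0.12 -0.35 0.77;0.3 -1 0 0.12 -0.35 0.77;0.3 -1 0 0.12 -0.35 0.77;0.3 -1 0 0.12 -0.35 0.77;0.3 -1 0 0.12 -0.35 0.77;0.3 -1 0 0.12 -0.35 0.77;0.3 -1 0 0.12 -0.35 0.77;0.3 -1 0 0.12 -0.2 0.4;0.2 -0.5 0 0 0 0;0 0 0 0 0 0;0 0 0 0 0 0"}}

```text
time_s: 7.25
tcp_pos: [0.5596, -0.0166, 0.2241]
ee_rot: [[0.738, -0.609, 0.29], [-0.674, -0.648, 0.355], [-0.028, -0.457, -0.889]]
wrist_force: [0.8, 0.2, -1.3]
gripper_width: 0.618
gripper_force: 30.0
```

Run:
```python
from h import *
delta(*ins(40))
```

```text
t 7.25 tcp [559.6 -16.6 224.1] F [ 0.8  0.2 -1.3] g 53.8 30.0
shift units [ 0.762 -0.359 -2.583] turn units [ 0.131 -0.35   0.778]
```

Request:
{"method": "play_rows", "body": {"commands": "0.2 -0.1 -0.4 0.07 -0.18 0.4;0.2 -0.1 -0.6 0.06 -0.17 0.38;0.2 -0.1 -0.7 0 0 0;0.16 -0.06 -0.6 0 0 0;0 0 -0.28 0 0 0;0 0 0 0 0 0;0 0 0 0 0 0"}}

```text
time_s: 7.95
tcp_pos: [0.5834, -0.0265, 0.1493]
ee_rot: [[0.814, -0.501, 0.295], [-0.581, -0.705, 0.406], [0.004, -0.502, -0.865]]
wrist_force: [0.1, 0.4, -0.0]
gripper_width: 0.616
gripper_force: 30.0
```

Run:
```python
from h import *
delta(*ins(40))
im,d,ci=cap("top");im2,d2,c2=cap("scene")
cv2.imwrite("pics/hov.png",np.hstack([cv2.resize(im[130:250,260:390],(400,369)),cv2.resize(im2[150:270,260:390],(400,369))]))
for n,i,dd,c in(("top",im,d,ci),("scene",im2,d2,c2)):
    P,uv=mpts(mask(i,(20,100,50),(35,255,255)),dd,c)
    W=(P-O)@WR*1000;k=(abs(W[:,0])<60)&(abs(W[:,1])<90)&(W[:,2]>15)&(W[:,2]<70)
    W=W[k];print(n,len(W),np.percentile(W,[0,5,50,95,100],axis=0).round(1).tolist())
```

```text
t 7.95 tcp [583.4 -26.5 149.3] F [ 0.1  0.4 -0. ] g 53.6 30.0
shift units [-0.031 -0.028 -0.088] turn units [ 0.003  0.031 -0.018]
top 87 [[-21.7, -61.1, 35.3], [-19.3, -60.1, 46.7], [4.4, -55.3, 56.2], [29.9, -47.9, 59.3], [31.4, -44.8, 60.3]]
scene 341 [[-24.4, -62.0, 34.2], [-13.8, -60.1, 38.6], [23.6, -24.0, 56.8], [31.1, 48.0, 62.2], [39.6, 56.9, 69.8]]
```

View pics/hov.png

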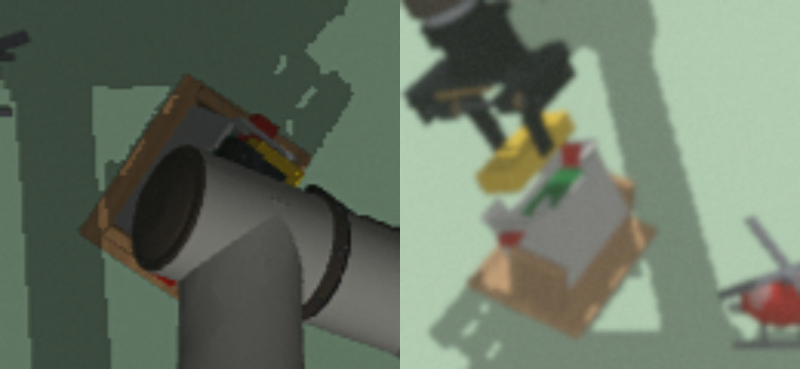

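The scene view shows the yellow plank square above the mouth, and the offsets measured from the images are within about 2 mm. I'll descend along the well axis.

Request:
{"method": "play_rows", "body": {"commands": "0.06 0.09 -0.23 0 0.03 -0.02;0.06 0.09 -0.23 0 0 0;0.06 0.09 -0.22 0 0 0;0.06 0.08 -0.22 0 0 0;0 0 0 0 0 0"}}

```text
time_s: 8.55
tcp_pos: [0.5901, -0.0162, 0.1201]
ee_rot: [[0.811, -0.508, 0.289], [-0.585, -0.703, 0.406], [-0.003, -0.499, -0.867]]
wrist_force: [-1.3, 0.0, -1.3]
gripper_width: 0.619
gripper_force: 30.0
```

Request:
{"method": "play_rows", "body": {"commands": "0.02 0.027 -0.058 0 0 0;0.02 0.027 -0.058 0 0 0;0.02 0.027 -0.058 0 0 0;0.02 0.027 -0.058 0 0 0;0 0 0 0 0 0;0 0 0 0 0 0"}}

```text
time_s: 9.15
tcp_pos: [0.5928, -0.0133, 0.1149]
ee_rot: [[0.811, -0.506, 0.292], [-0.584, -0.703, 0.406], [-0.001, -0.5, -0.866]]
wrist_force: [-2.1, 0.7, 0.8]
gripper_width: 0.615
gripper_force: 30.0
```

Run:
```python
from h import *
delta(*ins(-5))
s=r.sense();print(WR.T@s["wrist_force"],WR.T@(s["tcp_pos"]-O)*1000,s["moment"])
```

```text
t 9.15 tcp [592.8 -13.3 114.9] F [-2.1  0.7  0.8] g 53.5 30.0
shift units [ 0.091  0.14  -0.239] turn units [-0.001 -0.004  0.008]
[-0.18515498  2.09590228  1.08285834] [-0.74440131 -0.2181543   3.72497302] [-0.77595458  1.14255235  0.24913379]
```

Request:
{"method": "play_rows", "body": {"commands": "0.03 0.047 -0.08 0 0 0;0.03 0.047 -0.08 0 0 0;0.03 0.047 -0.08 0 0 0;0 0 0 0 0 0;0 0 0 0 0 0"}}

```text
time_s: 9.65
tcp_pos: [0.5958, -0.0087, 0.1071]
ee_rot: [[0.811, -0.507, 0.292], [-0.585, -0.702, 0.406], [-0.001, -0.5, -0.866]]
wrist_force: [0.6, 0.9, -0.7]
gripper_width: 0.616
gripper_force: 30.0
```

Run:
```python
from h import *
delta(*ins(-11))
s=r.sense();print(WR.T@s["wrist_force"],WR.T@(s["tcp_pos"]-O)*1000,s["moment"])
```

```text
t 9.65 tcp [595.8  -8.7 107.1] F [ 0.6  0.9 -0.7] g 53.6 30.0
shift units [ 0.051  0.069 -0.155] turn units [-0.003 -0.006  0.01 ]
[ 0.51467706  0.04932041 -1.13848629] [ 0.10521916  0.02278344 -5.67500127] [-0.7826578   0.74795745  0.0663878 ]
```

Request:
{"method": "play_rows", "body": {"commands": "0.025 0.035 -0.075 0 0 0;0.025 0.035 -0.075 0 0 0;0 0 0 0 0 0;0 0 0 0 0 0"}}

```text
time_s: 10.05
tcp_pos: [0.5972, -0.007, 0.1028]
ee_rot: [[0.811, -0.507, 0.292], [-0.585, -0.703, 0.406], [-0.001, -0.5, -0.866]]
wrist_force: [-0.5, 0.1, -0.3]
gripper_width: 0.617
gripper_force: 30.0
```

Run:
```python
from h import *
delta(*ins(-11))
s=r.sense();print(WR.T@s["wrist_force"],WR.T@(s["tcp_pos"]-O)*1000,s["moment"])
im2,d2,c2=cap("scene")
cv2.imwrite("pics/in1.png",cv2.resize(im2[150:270,260:390],(650,600)))
P,uv=mpts(mask(im2,(20,100,50),(35,255,255)),d2,c2)
W=(P-O)@WR*1000;k=(abs(W[:,0])<60)&(abs(W[:,1])<90)&(W[:,2]>-30)&(W[:,2]<70)
W=W[k];print(len(W),np.percentile(W,[0,5,50,95,100],axis=0).round(1).tolist())
```

```text
t 10.05 tcp [597.2  -7.  102.8] F [-0.5  0.1 -0.3] g 53.7 30.0
shift units [ 0.004  0.012 -0.01 ] turn units [ 0.    -0.006  0.01 ]
[-0.36642164  0.43226803 -0.18084486] [ -0.15669983  -0.12271449 -10.55468062] [-0.97768879  0.84758109  0.06312727]
224 [[-31.8, -62.0, -11.3], [-18.6, -56.4, -5.5], [12.7, -13.2, 7.9], [34.2, 48.2, 12.8], [38.5, 60.4, 34.0]]
```

View pics/in1.png

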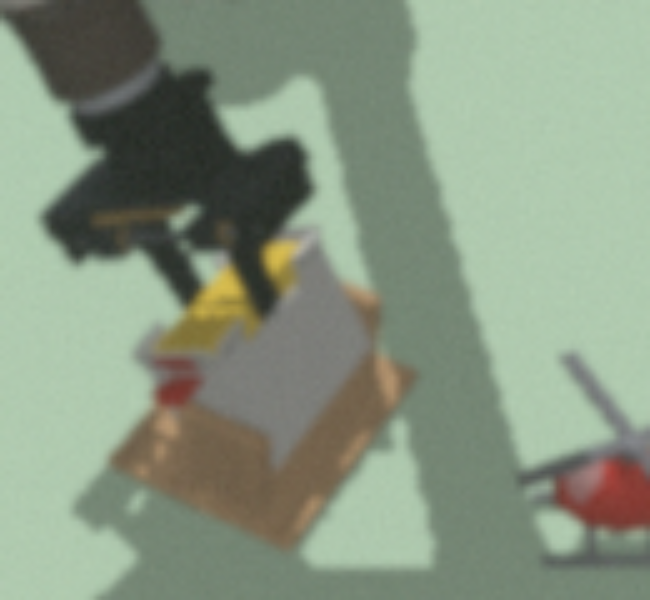

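The plank sits square in the mouth between the lips. I'll release it, back out, turn the tool 90° and press with the two fingers spread along the plank.

Request:
{"method": "play_rows", "body": {"commands": "0 0 0 0 0 0;0 0 0 0 0 0;0 0 0 0 0 0;0 0 0 0 0 0;0 0 0 0 0 0", "grip": 72}}

```text
time_s: 10.6
tcp_pos: [0.5973, -0.0071, 0.1031]
ee_rot: [[0.811, -0.507, 0.292], [-0.585, -0.703, 0.406], [-0.0, -0.5, -0.866]]
wrist_force: [0.3, 0.1, 1.1]
gripper_width: 0.819
gripper_force: 0.0
```

Request:
{"method": "play_rows", "body": {"commands": "-0.05 -0.07 0.15 0 0 0;-0.1 -0.13 0.29 0 0 0;-0.15 -0.2 0.43 0 0 0;-0.15 -0.2 0.43 0 0 0;-0.1 -0.13 0.29 0 0 0;0 0 0 0 0 0"}}

```text
time_s: 11.2
tcp_pos: [0.5813, -0.0298, 0.1533]
ee_rot: [[0.811, -0.505, 0.296], [-0.585, -0.703, 0.405], [0.004, -0.501, -0.865]]
wrist_force: [0.2, -0.7, 0.0]
gripper_width: 0.832
gripper_force: 0.0
```

Run:
```python
from h import *
delta(*ins(40,ang=90))
for n in("scene",):
    im2,d2,c2=cap(n)
    P,uv=mpts(mask(im2,(20,100,50),(35,255,255)),d2,c2)
    W=(P-O)@WR*1000;k=(abs(W[:,0])<60)&(abs(W[:,1])<90)&(W[:,2]>-30)&(W[:,2]<70)
    W=W[k];print(n,len(W),np.percentile(W,[0,5,50,95,100],axis=0).round(1).tolist())
```

```text
t 11.2 tcp [581.3 -29.8 153.3] F [ 0.2 -0.7  0. ] g 72.4 0.0
shift units [ 0.038  0.083 -0.222] turn units [ 3.081  4.265 -9.053]
scene 290 [[-23.2, -61.0, -12.5], [-17.7, -56.4, -6.9], [12.7, -1.0, 7.8], [28.0, 49.0, 10.3], [45.1, 61.3, 52.3]]
```

Request:
{"method": "play_rows", "body": {"commands": "0 0 0 0.26 0.355 -0.755;0 0 0 0.26 0.355 -0.755;0 0 0 0.26 0.355 -0.755;0 0 0 0.26 0.355 -0.755;0 0 0 0.26 0.355 -0.755;0 0 0 0.26 0.355 -0.755;0 0 0 0.26 0.355 -0.755;0 0 0 0.26 0.355 -0.755;0 0 0 0.26 0.355 -0.755;0 0 0 0.26 0.355 -0.755;0 0 0 0.26 0.355 -0.755;0 0 0 0.26 0.355 -0.755;0 0 0 0 0 0;0 0 0 0 0 0", "grip": 55}}

```text
time_s: 12.65
tcp_pos: [0.5806, -0.0288, 0.1503]
ee_rot: [[-0.504, -0.812, 0.295], [-0.699, 0.584, 0.412], [-0.507, 0.001, -0.862]]
wrist_force: [-0.1, -0.5, -0.4]
gripper_width: 0.631
gripper_force: 0.0
```

Run:
```python
from h import *
delta(*ins(20,ang=90))
im2,d2,c2=cap("scene")
W0=np.array(0)
P,uv=mpts(mask(im2,(20,100,50),(35,255,255)),d2,c2)
W=(P-O)@WR*1000;k=(abs(W[:,0])<22)&(abs(W[:,1])<55)&(W[:,2]>-30)&(W[:,2]<30);W=W[k]
A=np.c_[W[:,:2],np.ones(len(W))];print(len(W),np.linalg.lstsq(A,W[:,2],rcond=None)[0])
```

```text
t 12.65 tcp [580.6 -28.8 150.3] F [-0.1 -0.5 -0.4] g 54.9 0.0
shift units [ 0.257  0.321 -0.699] turn units [-0.046  0.025  0.005]
156 [-6.63928043e-03 -4.56849931e-04  8.26248016e+00]
```

Request:
{"method": "play_rows", "body": {"commands": "0.08 0.11 -0.23 -0.04 0.02 0;0.08 0.11 -0.23 0 0 0;0.08 0.11 -0.23 0 0 0;0.08 0.1 -0.2 0 0 0;0 0 0 0 0 0;0 0 0 0 0 0"}}

```text
time_s: 13.3
tcp_pos: [0.5903, -0.016, 0.1237]
ee_rot: [[-0.507, -0.81, 0.293], [-0.701, 0.586, 0.406], [-0.501, 0.001, -0.865]]
wrist_force: [0.1, -1.0, 0.3]
gripper_width: 0.632
gripper_force: 0.0
```

```bash
cat >> h.py <<'E'
def st(dep,ang=90,**k):
    delta(*ins(dep,ang=ang,**k));s=r.sense()
    print("Fw",(WR.T@s["wrist_force"]).round(1),"pw",(WR.T@(s["tcp_pos"]-O)*1000).round(1),"Mw",(WR.T@s["moment"]).round(2))
E
python3 -c "
from h import *
st(2)"
```

```text
t 13.3 tcp [590.3 -16.  123.7] F [ 0.1 -1.   0.3] g 55.0 0.0
shift units [ 0.106  0.136 -0.333] turn units [-0.009 -0.001  0.018]
Fw [-0.5 -0.7  0.7] pw [ 0.5  0.2 13.2] Mw [0.05 1.06 0.02]
```

Request:
{"method": "play_rows", "body": {"commands": "0.019 0.025 -0.06 0 0 0.01;0.019 0.025 -0.06 0 0 0;0.019 0.025 -0.06 0 0 0;0.019 0.025 -0.06 0 0 0;0.019 0.025 -0.06 0 0 0;0.019 0.025 -0.06 0 0 0"}}

```text
time_s: 13.9
tcp_pos: [0.5937, -0.0116, 0.1136]
ee_rot: [[-0.506, -0.811, 0.293], [-0.702, 0.585, 0.407], [-0.501, 0.0, -0.865]]
wrist_force: [-1.7, -1.8, 3.5]
gripper_width: 0.632
gripper_force: 2.0
```

Request:
{"method": "play_rows", "body": {"commands": "0.019 0.026 -0.058 0 0 0;0.019 0.026 -0.058 0 0 0;0.019 0.026 -0.058 0 0 0;0 0 0 0 0 0"}}

```text
time_s: 14.3
tcp_pos: [0.5956, -0.009, 0.108]
ee_rot: [[-0.506, -0.811, 0.293], [-0.701, 0.585, 0.407], [-0.502, 0.001, -0.865]]
wrist_force: [-1.8, -0.2, 3.7]
gripper_width: 0.632
gripper_force: 1.4
```

```bash
python3 -c "
from h import *
st(-12)"
```

```text
t 14.3 tcp [595.6  -9.  108. ] F [-1.8 -0.2  3.7] g 55.0 1.4
shift units [ 0.067  0.093 -0.214] turn units [-0.012  0.003  0.011]
Fw [0.8 1.4 3.8] pw [ 0.2  0.  -4.7] Mw [ 0.48  0.69 -0.09]
```

Request:
{"method": "play_rows", "body": {"commands": "0.019 0.026 -0.058 0 0 0;0.019 0.026 -0.058 0 0 0;0.019 0.026 -0.058 0 0 0;0.019 0.026 -0.058 0 0 0;0.019 0.026 -0.058 0 0 0"}}

```text
time_s: 14.8
tcp_pos: [0.5984, -0.0051, 0.0997]
ee_rot: [[-0.506, -0.811, 0.293], [-0.702, 0.585, 0.407], [-0.502, 0.001, -0.865]]
wrist_force: [-3.1, -0.5, 5.5]
gripper_width: 0.635
gripper_force: 3.2
```

Request:
{"method": "play_rows", "body": {"commands": "0.019 0.026 -0.058 0 0 0;0.019 0.026 -0.058 0 0 0;0.019 0.026 -0.058 0 0 0;0 0 0 0 0 0;0 0 0 0 0 0"}}

```text
time_s: 15.3
tcp_pos: [0.6001, -0.0027, 0.0944]
ee_rot: [[-0.506, -0.811, 0.293], [-0.701, 0.585, 0.407], [-0.502, 0.001, -0.865]]
wrist_force: [-2.4, -0.2, 5.3]
gripper_width: 0.633
gripper_force: 2.7
```

```bash
python3 -c "
from h import *
st(-24)"
```

```text
t 15.3 tcp [600.1  -2.7  94.4] F [-2.4 -0.2  5.3] g 55.1 2.7
shift units [ 0.032  0.044 -0.106] turn units [-0.014  0.004  0.01 ]
Fw [1.3 1.8 5.4] pw [  0.2   0.  -20.4] Mw [ 0.78  0.52 -0.11]
```

Request:
{"method": "play_rows", "body": {"commands": "0.019 0.026 -0.058 0 0 0;0.015 0.02 -0.05 0 0 0;0 0 0 0 0 0;0 0 0 0 0 0"}}

```text
time_s: 15.7
tcp_pos: [0.6012, -0.0012, 0.0913]
ee_rot: [[-0.506, -0.811, 0.293], [-0.701, 0.585, 0.408], [-0.502, 0.001, -0.865]]
wrist_force: [-1.6, -0.2, 6.3]
gripper_width: 0.632
gripper_force: 3.0
```

Request:
{"method": "play_rows", "body": {"commands": "-0.02 -0.026 0.058 0 0 0;-0.02 -0.026 0.058 0 0 0;-0.02 -0.026 0.058 0 0 0;-0.02 -0.026 0.058 0 0 0;0 0 0 0 0 0"}}

```text
time_s: 16.2
tcp_pos: [0.5987, -0.0049, 0.0975]
ee_rot: [[-0.507, -0.811, 0.293], [-0.702, 0.585, 0.406], [-0.501, 0.0, -0.865]]
wrist_force: [0.3, -0.8, -0.1]
gripper_width: 0.634
gripper_force: 0.0
```

```bash
python3 -c "
from h import *
st(40)"
```

```text
t 16.2 tcp [598.7  -4.9  97.5] F [ 0.3 -0.8 -0.1] g 55.2 0.0
shift units [-0.543 -0.749  1.638] turn units [-0.008  0.004  0.014]
Fw [-0.4 -0.7  0.2] pw [ -0.5  -0.1 -16.4] Mw [ 0.05  1.07 -0.03]
```

Force dropped to zero at about -17, so the plank is caught. I'll back out, raise and look while heading towards blue.

Request:
{"method": "play_rows", "body": {"commands": "-0.1 -0.14 0.3 0 0 0;-0.2 -0.28 0.6 0 0 0;-0.2 -0.28 0.6 0 0 0;-0.2 -0.28 0.6 0 0 0;-0.1 -0.2 0.6 0 0 0;0 0 0 0 0 0"}}

```text
time_s: 16.8
tcp_pos: [0.5758, -0.0414, 0.182]
ee_rot: [[-0.504, -0.811, 0.298], [-0.702, 0.586, 0.405], [-0.503, -0.005, -0.864]]
wrist_force: [0.4, 0.7, 0.2]
gripper_width: 0.633
gripper_force: 0.0
```

Run:
```python
from h import *
delta([.4785,-.2711,.2],down(147.3))
im2,d2,c2=cap("scene");cv2.imwrite("pics/y1.png",cv2.resize(im2[180:250,280:360],(640,560)))
P,uv=mpts(mask(im2,(20,100,50),(35,255,255)),d2,c2)
W=(P-O)@WR*1000;k=(abs(W[:,0])<28)&(abs(W[:,1])<60)&(W[:,2]>-60)&(W[:,2]<30);W=W[k]
A=np.c_[W[:,:2],np.ones(len(W))];print(len(W),W.mean(0),np.linalg.lstsq(A,W[:,2],rcond=None)[0])
```

```text
t 16.8 tcp [575.8 -41.4 182. ] F [0.4 0.7 0.2] g 55.1 0.0
shift units [-3.243 -7.657  0.6  ] turn units [-2.886  2.008  0.348]
117 [ -1.30707178  17.12683921 -13.47700196] [ 2.70815106e-02  4.30162405e-04 -1.34489718e+01]
```

View pics/y1.png

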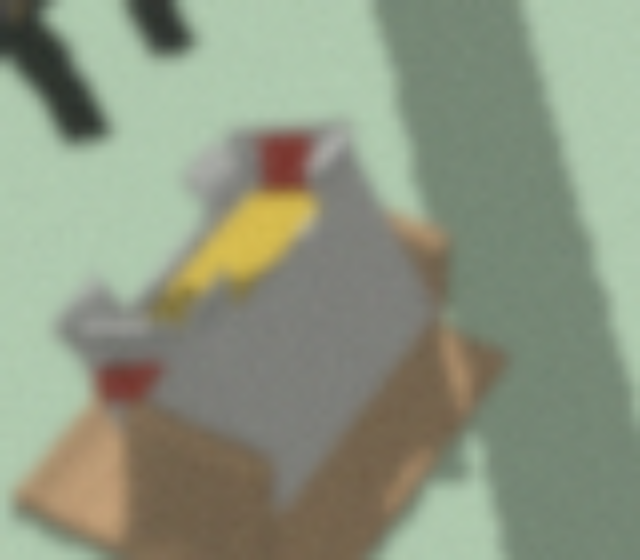

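The crop shows the yellow plank level, deep in the well and under the red catch. Next is blue.

Request:
{"method": "play_rows", "body": {"commands": "-0.3 -0.4 0.3 -0.2 0.15 0.02;-0.4 -0.9 0.3 -0.36 0.25 0.04;-0.4 -1 0 -0.36 0.25 0.04;-0.4 -1 0 -0.36 0.25 0.04;-0.4 -1 0 -0.36 0.25 0.04;-0.4 -1 0 -0.36 0.25 0.04;-0.4 -1 0 -0.36 0.25 0.04;-0.4 -1 -0.5 -0.36 0.25 0.04;-0.14 -0.36 -1 -0.2 0.1 0.04;0 0 -1 0 0 0;0 0 0 0 0 0;0 0 0 0 0 0", "grip": 87}}

```text
time_s: 18.05
tcp_pos: [0.4774, -0.2699, 0.1214]
ee_rot: [[-0.543, -0.84, -0.005], [-0.84, 0.543, -0.005], [0.007, 0.002, -1.0]]
wrist_force: [-0.1, -0.9, 0.6]
gripper_width: 0.997
gripper_force: 0.0
```

Run:
```python
from h import *
delta([.4785,-.2711,.011],down(147.3))
```

```text
t 18.05 tcp [ 477.4 -269.9  121.4] F [-0.1 -0.9  0.6] g 86.7 0.0
shift units [ 0.036 -0.04  -3.68 ] turn units [ 0.031 -0.035  0.02 ]
```

Request:
{"method": "play_rows", "body": {"commands": "0.036 -0.04 -0.7 0.03 -0.035 0.02;0 0 -0.7 0 0 0;0 0 -0.7 0 0 0;0 0 -0.6 0 0 0;0 0 -0.5 0 0 0;0 0 -0.3 0 0 0;0 0 -0.18 0 0 0;0 0 0 0 0 0"}}

```text
time_s: 18.85
tcp_pos: [0.479, -0.2712, 0.0118]
ee_rot: [[-0.541, -0.841, 0.002], [-0.841, 0.541, -0.0], [-0.001, -0.002, -1.0]]
wrist_force: [-0.3, 0.1, 0.2]
gripper_width: 0.999
gripper_force: 0.0
```

Request:
{"method": "play_rows", "body": {"commands": "0 0 0 0 0 0;0 0 0 0 0 0;0 0 0 0 0 0;0 0 0 0 0 0;0 0 0 0 0 0;0 0 0 0 0 0;0 0 0 0 0 0;0 0 0 0 0 0", "grip": 40}}

```text
time_s: 19.65
tcp_pos: [0.4784, -0.2711, 0.0116]
ee_rot: [[-0.541, -0.841, 0.002], [-0.841, 0.541, -0.0], [-0.001, -0.001, -1.0]]
wrist_force: [0.0, 1.1, 2.9]
gripper_width: 0.619
gripper_force: 30.0
```

Request:
{"method": "play_rows", "body": {"commands": "0 0 0.2 0 0 0;0 0 0.5 0 0 0;0 0 1 0 0 0;0 0 1 0 0 0;0 0 1 0 0 0;0 0 1 0 0 0;0 0 1 0 0 0;0 0 1 0 0 0;0 0 0.5 0 0 0;0 0 0 0 0 0"}}

```text
time_s: 20.65
tcp_pos: [0.4798, -0.2716, 0.2303]
ee_rot: [[-0.541, -0.841, 0.008], [-0.841, 0.541, -0.002], [-0.002, -0.008, -1.0]]
wrist_force: [-0.0, -0.9, -0.3]
gripper_width: 0.616
gripper_force: 30.0
```

Run:
```python
from h import *
delta(*ins(80,ang=0))
```

```text
t 20.65 tcp [ 479.8 -271.6  230.3] F [-0.  -0.9 -0.3] g 53.6 30.0
shift units [ 3.033  7.6   -1.633] turn units [ 0.692 -3.723  9.877]
```

Request:
{"method": "play_rows", "body": {"commands": "0.23 0.58 0 0.05 -0.285 0.76;0.23 0.58 0 0.05 -0.285 0.76;0.23 0.58 0 0.05 -0.285 0.76;0.23 0.58 0 0.05 -0.285 0.76;0.23 0.58 0 0.05 -0.285 0.76;0.23 0.58 0 0.05 -0.285 0.76;0.23 0.58 0 0.05 -0.285 0.76;0.23 0.58 0 0.05 -0.285 0.76;0.23 0.58 0 0.05 -0.285 0.76;0.23 0.58 0 0.05 -0.285 0.76;0.23 0.58 0 0.05 -0.285 0.76;0.23 0.58 0 0.05 -0.285 0.76;0.23 0.58 0 0.05 -0.285 0.76;0 0 0 0 0 0;0 0 0 0 0 0"}}

```text
time_s: 22.15
tcp_pos: [0.5675, -0.0453, 0.226]
ee_rot: [[0.809, -0.511, 0.29], [-0.587, -0.707, 0.395], [0.004, -0.49, -0.872]]
wrist_force: [-0.6, -0.4, -1.1]
gripper_width: 0.613
gripper_force: 30.0
```

Run:
```python
from h import *
delta(*ins(40,ang=0))
```

```text
t 22.15 tcp [567.5 -45.3 226. ] F [-0.6 -0.4 -1.1] g 53.4 30.0
shift units [ 0.497  0.598 -2.646] turn units [ 0.077 -0.026  0.03 ]
```

Request:
{"method": "play_rows", "body": {"commands": "0.1 0.1 -0.4 0.04 -0.01 0.015;0.1 0.12 -0.6 0.04 -0.01 0.015;0.1 0.14 -0.6 0 0 0;0.1 0.12 -0.6 0 0 0;0.08 0.11 -0.4 0 0 0;0 0 0 0 0 0;0 0 0 0 0 0"}}

```text
time_s: 22.85
tcp_pos: [0.5827, -0.0274, 0.1494]
ee_rot: [[0.813, -0.503, 0.293], [-0.582, -0.704, 0.407], [0.002, -0.501, -0.865]]
wrist_force: [0.2, 0.6, -1.6]
gripper_width: 0.618
gripper_force: 30.0
```

Run:
```python
from h import *
st(12,ang=0)
im,d,ci=cap("scene")
P,uv=mpts(mask(im,(105,120,40),(130,255,255)),d,ci)
W=(P-O)@WR*1000;k=(abs(W[:,0])<60)&(abs(W[:,1])<90)&(W[:,2]>15)&(W[:,2]<70)
W=W[k];print(len(W),np.percentile(W,[0,5,50,95,100],axis=0).round(1).tolist())
```

```text
t 22.85 tcp [582.7 -27.4 149.4] F [ 0.2  0.6 -1.6] g 53.8 30.0
shift units [ 0.264  0.382 -0.901] turn units [-0.002  0.015 -0.013]
Fw [-0.3  0.2 -1.7] pw [ 1.4 -0.3 42.4] Mw [ 0.09  1.31 -0.07]
283 [[-19.7, -63.3, 37.1], [-11.6, -61.3, 41.0], [21.3, -29.5, 57.9], [30.0, 44.8, 62.2], [32.2, 54.6, 64.1]]
```

Request:
{"method": "play_rows", "body": {"commands": "0.03 0.12 -0.23 0 0.01 -0.01;0.06 0.1 -0.23 0 0 0;0.06 0.1 -0.22 0 0 0;0.06 0.09 -0.22 0 0 0;0 0 0 0 0 0"}}

```text
time_s: 23.4
tcp_pos: [0.5884, -0.0144, 0.121]
ee_rot: [[0.813, -0.505, 0.29], [-0.583, -0.703, 0.407], [-0.002, -0.5, -0.866]]
wrist_force: [-0.1, 0.2, -1.2]
gripper_width: 0.612
gripper_force: 30.0
```

Request:
{"method": "play_rows", "body": {"commands": "0.019 0.026 -0.058 0 0 0;0.019 0.026 -0.058 0 0 0;0.019 0.026 -0.058 0 0 0;0.019 0.026 -0.058 0 0 0;0 0 0 0 0 0;0 0 0 0 0 0"}}

```text
time_s: 24.0
tcp_pos: [0.5909, -0.0117, 0.1157]
ee_rot: [[0.813, -0.504, 0.292], [-0.583, -0.703, 0.407], [-0.0, -0.501, -0.865]]
wrist_force: [-3.2, 1.3, 2.5]
gripper_width: 0.621
gripper_force: 30.0
```

Request:
{"method": "play_rows", "body": {"commands": "0.019 0.026 -0.058 0 0 0;0.019 0.026 -0.058 0 0 0;0.019 0.026 -0.058 0 0 0;0.01 0.013 -0.03 0 0 0;0 0 0 0 0 0"}}

```text
time_s: 24.5
tcp_pos: [0.5946, -0.0104, 0.1109]
ee_rot: [[0.812, -0.503, 0.296], [-0.583, -0.704, 0.405], [0.005, -0.502, -0.865]]
wrist_force: [-3.6, -3.5, 8.3]
gripper_width: 0.62
gripper_force: 30.0
```

```bash
python3 -c "
from h import *
st(-11,ang=0)"
```

```text
t 24.5 tcp [594.6 -10.4 110.9] F [-3.6 -3.5  8.3] g 53.9 30.0
shift units [ 0.09   0.126 -0.282] turn units [ 0.009  0.034 -0.001]
Fw [-0.1  0.9  9.6] pw [ 0.2 -0.  -1.4] Mw [ 0.34  1.43 -0.07]
```

Blue is firm on the catch slopes at about 10 N with yellow still caught below. I'll release it here and press as before.

Request:
{"method": "play_rows", "body": {"commands": "-0.01 -0.013 0.03 0 0 0;0 0 0 0 0 0;0 0 0 0 0 0;0 0 0 0 0 0"}}

```text
time_s: 24.9
tcp_pos: [0.594, -0.0101, 0.111]
ee_rot: [[0.812, -0.503, 0.295], [-0.583, -0.704, 0.406], [0.003, -0.502, -0.865]]
wrist_force: [-1.5, -3.9, 5.5]
gripper_width: 0.618
gripper_force: 30.0
```

Request:
{"method": "play_rows", "body": {"commands": "0 0 0 0 0 0;0 0 0 0 0 0;0 0 0 0 0 0;0 0 0 0 0 0;0 0 0 0 0 0", "grip": 72}}

```text
time_s: 25.4
tcp_pos: [0.5926, -0.0092, 0.1099]
ee_rot: [[0.813, -0.505, 0.292], [-0.583, -0.703, 0.407], [-0.0, -0.501, -0.866]]
wrist_force: [-0.0, -0.5, -0.8]
gripper_width: 0.815
gripper_force: 0.0
```

Request:
{"method": "play_rows", "body": {"commands": "-0.05 -0.07 0.15 0 0 0;-0.1 -0.13 0.29 0 0 0;-0.15 -0.2 0.43 0 0 0;-0.15 -0.2 0.43 0 0 0;-0.1 -0.13 0.29 0 0 0;0 0 0 0 0 0"}}

```text
time_s: 26.0
tcp_pos: [0.577, -0.0322, 0.1605]
ee_rot: [[0.812, -0.503, 0.296], [-0.584, -0.703, 0.406], [0.004, -0.503, -0.864]]
wrist_force: [0.4, -0.3, -0.5]
gripper_width: 0.826
gripper_force: 0.0
```

```bash
cat >> h.py <<'E'
def blue(pic=None):
    im,d,ci=cap("scene")
    if pic: cv2.imwrite(pic,cv2.resize(im[180:250,280:360],(640,560)))
    P,uv=mpts(mask(im,(105,120,30),(130,255,255)),d,ci)
    W=(P-O)@WR*1000;k=(abs(W[:,0])<24)&(abs(W[:,1])<57)&(W[:,2]>-60)&(W[:,2]<40);W=W[k]
    A=np.c_[W[:,:2],np.ones(len(W))];print(len(W),W.mean(0),np.linalg.lstsq(A,W[:,2],rcond=None)[0])
E
python3 -c "
from h import *
st(48);blue('pics/b1.png')"
```

```text
t 26.0 tcp [577.  -32.2 160.5] F [ 0.4 -0.3 -0.5] g 71.9 0.0
shift units [ 0.104  0.055 -0.232] turn units [ 3.08   4.281 -9.062]
Fw [-0.3 -0.5 -0.5] pw [ 0.7  1.6 55.6] Mw [ 0.11  1.19 -0.07]
170 [ 5.68206011 -3.84321178 16.39268936] [-1.26567770e-01 -1.30590224e-04  1.71113532e+01]
```

View pics/b1.png

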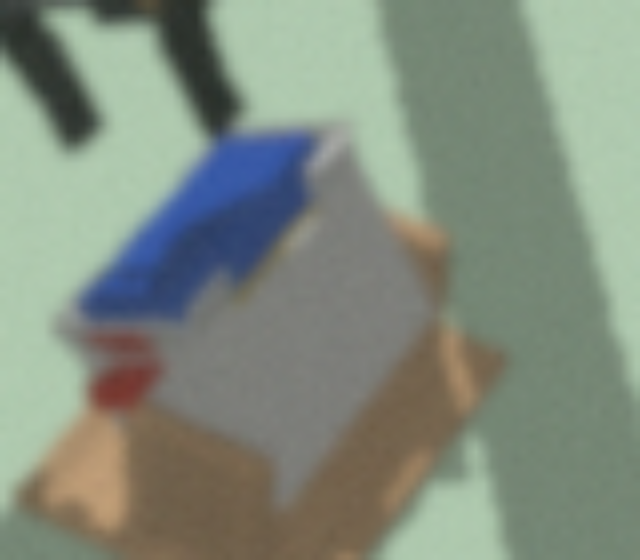

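Blue sits in the mouth between the lips on the catch slopes, ready to press. I'll rotate the tool and go down.

Request:
{"method": "play_rows", "body": {"commands": "0.1 0.05 0 0.26 0.355 -0.755;0 0 0 0.26 0.355 -0.755;0 0 0 0.26 0.355 -0.755;0 0 0 0.26 0.355 -0.755;0 0 0 0.26 0.355 -0.755;0 0 0 0.26 0.355 -0.755;0 0 0 0.26 0.355 -0.755;0 0 0 0.26 0.355 -0.755;0 0 0 0.26 0.355 -0.755;0 0 0 0.26 0.355 -0.755;0 0 0 0.26 0.355 -0.755;0 0 0 0.26 0.355 -0.755;0 0 0 0 0 0;0 0 0 0 0 0", "grip": 55}}

```text
time_s: 27.45
tcp_pos: [0.5792, -0.0298, 0.1575]
ee_rot: [[-0.502, -0.812, 0.297], [-0.7, 0.583, 0.411], [-0.507, -0.001, -0.862]]
wrist_force: [0.5, 0.3, 0.5]
gripper_width: 0.633
gripper_force: 0.0
```

```bash
python3 -c "
from h import *
st(20);blue()"
```

```text
t 27.45 tcp [579.2 -29.8 157.5] F [0.5 0.3 0.5] g 55.0 0.0
shift units [ 0.302  0.351 -0.939] turn units [-0.039  0.039 -0.002]
Fw [ 0.7 -0.2  0.2] pw [ 2.1  1.2 51.3] Mw [ 0.07  1.08 -0.05]
156 [ 7.18924207 -1.20157409 16.33071656] [-1.25980335e-01 -1.56519169e-02  1.72176127e+01]
```

Request:
{"method": "play_rows", "body": {"commands": "0.08 0.09 -0.24 -0.04 0.04 0;0.08 0.09 -0.24 0 0 0;0.08 0.09 -0.24 0 0 0;0.05 0.07 -0.21 0 0 0;0 0 0 0 0 0"}}

```text
time_s: 28.0
tcp_pos: [0.5876, -0.0192, 0.1284]
ee_rot: [[-0.508, -0.811, 0.29], [-0.702, 0.585, 0.406], [-0.499, 0.003, -0.867]]
wrist_force: [0.8, 0.1, -0.1]
gripper_width: 0.632
gripper_force: 0.0
```

Request:
{"method": "play_rows", "body": {"commands": "0.019 0.026 -0.058 0 0 0;0.019 0.026 -0.058 0 0 0;0.019 0.026 -0.058 0 0 0;0 0 0 0 0 0;0 0 0 0 0 0"}}

```text
time_s: 28.5
tcp_pos: [0.5899, -0.0174, 0.125]
ee_rot: [[-0.507, -0.811, 0.293], [-0.702, 0.585, 0.406], [-0.5, 0.0, -0.866]]
wrist_force: [1.3, -0.4, -0.4]
gripper_width: 0.632
gripper_force: 0.0
```

```bash
python3 -c "
from h import *
st(8);blue()"
```

```text
t 28.5 tcp [589.9 -17.4 125. ] F [ 1.3 -0.4 -0.4] g 55.0 0.0
shift units [ 0.063  0.102 -0.202] turn units [-0.003 -0.001  0.014]
Fw [ 0.2 -1.2 -0.6] pw [-0.1 -0.2 15.1] Mw [ 0.05  1.06 -0.02]
118 [11.15596512 -4.60873311 16.67177901] [-1.18938836e-01 -1.30306687e-02  1.79386016e+01]
```

Request:
{"method": "play_rows", "body": {"commands": "0.019 0.026 -0.058 0 0 0;0.019 0.026 -0.058 0 0 0;0.019 0.026 -0.058 0 0 0;0 0 0 0 0 0;0 0 0 0 0 0"}}

```text
time_s: 29.05
tcp_pos: [0.5915, -0.015, 0.1196]
ee_rot: [[-0.507, -0.811, 0.292], [-0.702, 0.585, 0.406], [-0.5, 0.001, -0.866]]
wrist_force: [-0.9, -1.0, 1.7]
gripper_width: 0.63
gripper_force: 1.0
```

Request:
{"method": "play_rows", "body": {"commands": "0.019 0.026 -0.058 0 0 0;0.019 0.026 -0.058 0 0 0;0 0 0 0 0 0;0 0 0 0 0 0"}}

```text
time_s: 29.45
tcp_pos: [0.5925, -0.0135, 0.1166]
ee_rot: [[-0.507, -0.811, 0.292], [-0.702, 0.585, 0.406], [-0.5, 0.001, -0.866]]
wrist_force: [-2.4, -2.1, 4.9]
gripper_width: 0.632
gripper_force: 3.0
```

```bash
python3 -c "
from h import *
st(0);blue()"
```

```text
t 29.45 tcp [592.5 -13.5 116.6] F [-2.4 -2.1  4.9] g 55.0 3.0
shift units [ 0.053  0.082 -0.153] turn units [-0.003 -0.003  0.01 ]
Fw [-0.2  0.7  5.8] pw [-0.2 -0.1  5.4] Mw [ 0.58  1.05 -0.03]
109 [10.06345155 -3.4968981   8.11335899] [-7.93391225e-02  4.09319137e-03  8.92609788e+00]
```

Request:
{"method": "play_rows", "body": {"commands": "0.019 0.026 -0.058 0 0 0;0.019 0.026 -0.058 0 0 0;0 0 0 0 0 0"}}

```text
time_s: 29.8
tcp_pos: [0.5937, -0.012, 0.1132]
ee_rot: [[-0.507, -0.811, 0.292], [-0.702, 0.585, 0.406], [-0.5, 0.001, -0.866]]
wrist_force: [-3.5, -1.1, 5.8]
gripper_width: 0.632
gripper_force: 3.3
```

Request:
{"method": "play_rows", "body": {"commands": "0.019 0.026 -0.058 0 0 0;0.019 0.026 -0.058 0 0 0;0 0 0 0 0 0"}}

```text
time_s: 30.1
tcp_pos: [0.5948, -0.0104, 0.1099]
ee_rot: [[-0.506, -0.811, 0.292], [-0.702, 0.585, 0.406], [-0.5, 0.001, -0.866]]
wrist_force: [-3.3, -0.7, 6.2]
gripper_width: 0.628
gripper_force: 3.6
```

```bash
python3 -c "
from h import *
st(-10);blue()"
```

```text
t 30.1 tcp [594.8 -10.4 109.9] F [-3.3 -0.7  6.2] g 54.7 3.6
shift units [ 0.075  0.112 -0.218] turn units [-0.004 -0.002  0.009]
Fw [0.9 2.3 6.6] pw [-0.2 -0.1 -2.3] Mw [ 0.7   0.96 -0.07]
88 [8.03568322 0.86332455 1.17448916] [-0.01303715 -0.00697276  1.28527136]
```

Level now, at about 7 N. I'll continue to about -24 in 2 mm rows.

Request:
{"method": "play_rows", "body": {"commands": "0.019 0.027 -0.057 0 0 0;0.019 0.027 -0.057 0 0 0;0.019 0.027 -0.057 0 0 0;0.019 0.027 -0.057 0 0 0;0 0 0 0 0 0"}}

```text
time_s: 30.65
tcp_pos: [0.597, -0.0072, 0.1032]
ee_rot: [[-0.506, -0.811, 0.292], [-0.702, 0.584, 0.406], [-0.5, 0.0, -0.866]]
wrist_force: [-3.0, -2.6, 7.5]
gripper_width: 0.636
gripper_force: 4.2
```

Request:
{"method": "play_rows", "body": {"commands": "0.019 0.027 -0.057 0 0 0;0.019 0.027 -0.057 0 0 0;0.019 0.027 -0.057 0 0 0;0.019 0.027 -0.057 0 0 0;0 0 0 0 0 0"}}

```text
time_s: 31.15
tcp_pos: [0.5993, -0.0041, 0.0964]
ee_rot: [[-0.506, -0.811, 0.292], [-0.702, 0.585, 0.406], [-0.5, 0.0, -0.866]]
wrist_force: [-4.0, -1.2, 7.5]
gripper_width: 0.633
gripper_force: 4.2
```

```bash
python3 -c "
from h import *
st(-24.5)"
```

```text
t 31.15 tcp [599.3  -4.1  96.4] F [-4.  -1.2  7.5] g 55.1 4.2
shift units [ 0.065  0.097 -0.187] turn units [-0.003 -0.001  0.009]
Fw [1.  2.5 8.1] pw [ -0.2  -0.1 -17.9] Mw [ 0.75  0.97 -0.08]
```

Request:
{"method": "play_rows", "body": {"commands": "0.019 0.027 -0.057 0 0 0;0.019 0.027 -0.057 0 0 0;0.019 0.027 -0.057 0 0 0;0.01 0.013 -0.028 0 0 0;0 0 0 0 0 0;0 0 0 0 0 0"}}

```text
time_s: 31.75
tcp_pos: [0.6013, -0.0013, 0.0905]
ee_rot: [[-0.506, -0.811, 0.292], [-0.702, 0.585, 0.406], [-0.5, 0.0, -0.866]]
wrist_force: [-3.7, -2.9, 8.2]
gripper_width: 0.636
gripper_force: 4.6
```

Request:
{"method": "play_rows", "body": {"commands": "-0.02 -0.026 0.058 0 0 0;-0.02 -0.026 0.058 0 0 0;-0.02 -0.026 0.058 0 0 0;-0.02 -0.026 0.058 0 0 0;0 0 0 0 0 0;0 0 0 0 0 0"}}

```text
time_s: 32.35
tcp_pos: [0.5994, -0.0043, 0.097]
ee_rot: [[-0.506, -0.811, 0.293], [-0.702, 0.585, 0.406], [-0.5, -0.0, -0.866]]
wrist_force: [-1.9, -1.7, 6.5]
gripper_width: 0.631
gripper_force: 3.3
```

```bash
python3 -c "
from h import *
st(-24.5)"
```

```text
t 32.35 tcp [599.4  -4.3  97. ] F [-1.9 -1.7  6.5] g 54.9 3.3
shift units [ 0.063  0.105 -0.208] turn units [-0.002  0.002  0.012]
Fw [1.1 0.5 6.9] pw [ -0.1  -0.3 -17.3] Mw [ 0.45  0.97 -0.05]
```

Request:
{"method": "play_rows", "body": {"commands": "0.019 0.027 -0.057 0 0 0;0.019 0.027 -0.057 0 0 0;0.019 0.027 -0.057 0 0 0;0.019 0.027 -0.057 0 0 0;0 0 0 0 0 0;0 0 0 0 0 0"}}

```text
time_s: 32.95
tcp_pos: [0.6016, -0.0012, 0.0904]
ee_rot: [[-0.506, -0.811, 0.293], [-0.703, 0.585, 0.406], [-0.5, -0.0, -0.866]]
wrist_force: [-3.5, -3.2, 8.4]
gripper_width: 0.634
gripper_force: 4.4
```

```bash
python3 -c "
from h import *
st(-24.5);blue('pics/b2.png')"
```

```text
t 32.95 tcp [601.6  -1.2  90.4] F [-3.5 -3.2  8.4] g 55.1 4.4
shift units [-0.01   0.001  0.013] turn units [-0.001  0.002  0.009]
Fw [0.2 1.  9.5] pw [ -0.1  -0.3 -24.9] Mw [ 0.59  1.03 -0.03]
10 [ -1.00499769  19.08294024 -21.0531195 ] [  0.02696032   0.08450986 -22.63872099]
```

View pics/b2.png

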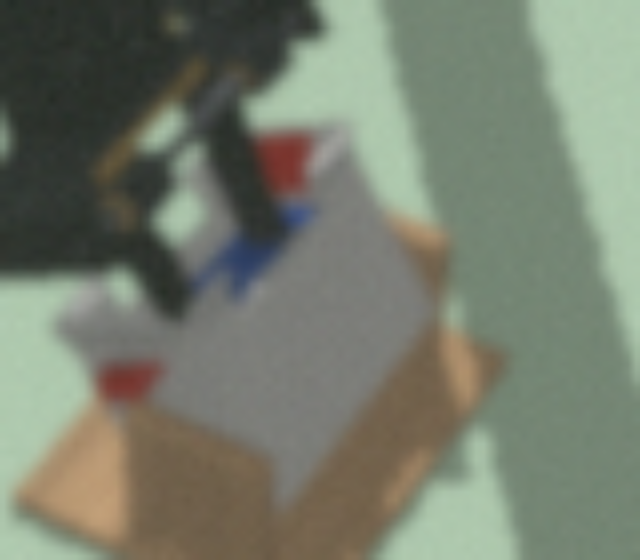

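The plank is below the red catch, whose whole face shows, as with yellow. I'll retreat slowly.

Request:
{"method": "play_rows", "body": {"commands": "-0.02 -0.026 0.058 0 0 0;-0.02 -0.026 0.058 0 0 0;-0.02 -0.026 0.058 0 0 0;-0.02 -0.026 0.058 0 0 0;-0.01 -0.013 0.029 0 0 0;0 0 0 0 0 0"}}

```text
time_s: 33.6
tcp_pos: [0.5986, -0.0042, 0.0969]
ee_rot: [[-0.508, -0.811, 0.292], [-0.702, 0.585, 0.406], [-0.5, 0.001, -0.866]]
wrist_force: [-0.2, -0.1, -0.4]
gripper_width: 0.634
gripper_force: 0.3
```

```bash
python3 -c "
from h import *
st(-24.5)"
```

```text
t 33.6 tcp [598.6  -4.2  96.9] F [-0.2 -0.1 -0.4] g 55.1 0.3
shift units [ 0.09   0.101 -0.206] turn units [-0.005 -0.007  0.016]
Fw [-0.4  0.1 -0.3] pw [ -0.4   0.4 -17.1] Mw [ 0.02  1.01 -0.03]
```

Force is gone at -17, so blue is caught. Backing out.

Request:
{"method": "play_rows", "body": {"commands": "-0.05 -0.07 0.15 0 0 0;-0.1 -0.14 0.3 0 0 0;-0.2 -0.28 0.6 0 0 0;-0.2 -0.28 0.6 0 0 0;-0.2 -0.28 0.6 0 0 0;-0.2 -0.28 0.6 0 0 0;0 0 0 0 0 0;0 0 0 0 0 0"}}

```text
time_s: 34.4
tcp_pos: [0.5701, -0.0444, 0.1835]
ee_rot: [[-0.507, -0.811, 0.293], [-0.702, 0.586, 0.406], [-0.501, -0.0, -0.865]]
wrist_force: [-0.2, 0.6, -1.0]
gripper_width: 0.636
gripper_force: 0.0
```

```bash
python3 -c "
from h import *
st(60);blue('pics/b3.png')"
```

```text
t 34.4 tcp [570.1 -44.4 183.5] F [-0.2  0.6 -1. ] g 55.4 0.0
shift units [ 0.217  0.297 -0.652] turn units [-0.006  0.004  0.018]
Fw [-0.2  0.5 -1.1] pw [ 0.2  0.1 82.5] Mw [ 0.03  1.11 -0.03]
89 [  0.1114475   18.28851939 -13.5926803 ] [ 1.63789988e-02 -3.30580441e-03 -1.35340474e+01]
```

View pics/b3.png

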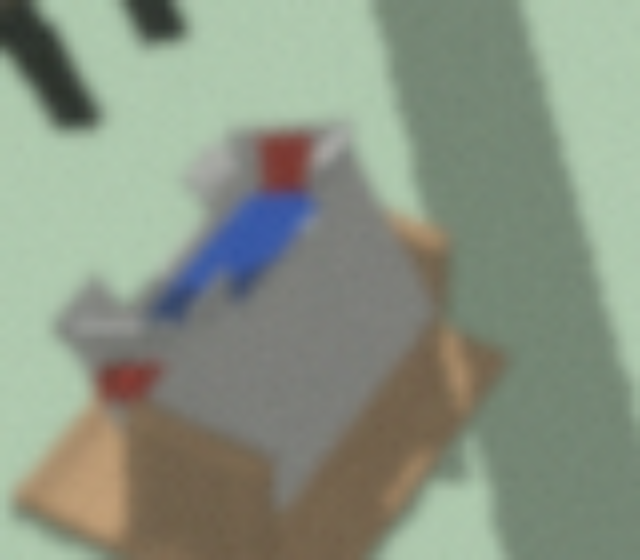

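Blue is level and caught, in the same place yellow was (fitted top at -13.5 mm in this view for both). Handing in.

```bash
python3 -c "
from h import *
print(r.finish_job())"
```

```text
the job is handed in; nothing more can be done
None
```

I loaded the yellow plank and then the blue one on top. In the last picture blue sat level under the catches with the gripper clear, and I handed the job in at about 34 s; no verdict came back.

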